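# Prop the tool chest's cover steeply and block its foot

### The arm

A 6-joint arm with a two-finger parallel gripper is mounted at the origin on the work surface. World frame = base frame: x ahead of the robot, y to its left, z up, the work surface at z = 0. Lengths are in m, angles in rad, forces in N, time in s.
With the tool pointing down it reaches from about 0.275 to 0.775 m from the base axis. Payload 14.6 kg.
Tool frame: the origin (TCP) lies at the very end of the fingers, on their centre line; the grasp point (between the pads) lies 19 mm behind it (env.tcp_to_grasp is the distance from the TCP to the grasp point, in m); z points along the fingers, y is the line along which they close (so a half turn about z gives the same grasp; the last joint's range is limited). The gripper opens to 85 mm and grips with 20 to 120 N. Pads are 22 mm wide; open, the fingers measure 114 mm over their backs; the gripper's body (76 mm by 85 mm) begins 54 mm behind the grasp point. The pads swing forward as they close: fully open they stand 13 mm farther back than shut.
Start: joints at [1.021, 0.263, -0.048, 1.259, 0, 1.415], TCP at [0.202, 0.485, 0.231] pointing down, gripper open.
Joint ranges: [-2.65, 2.65], [-0.89, 1.7], [-1.18, 1.37], [-2.13, 2.11], [-1.35, 1.29], [-3.14, 3.14]. Speed limits (rad/s): [1.89, 1.89, 2.57, 2.79, 3.14, 3.14].

### API

Orientations are given as a 3x3 rotation matrix whose columns are the frame's x, y, z axes.
In Python, from bench import env, snapshot, camera_params gives the robot as it stands.
- The arm moves only by the shell command python3 -m pendant 'ROWS'. ROWS is JSON, a list of rows, each a list of 7 numbers: the shift along the tool's x, y, z in m, then the turn, a rotation vector about the tool's x, y, z in degrees, then the finger opening in m, from 0 to 0.0854. A call has 1 to 5 rows; each row is the pose to reach, as a shift and turn from the pose commanded when the call began, along the tool's axes at that moment; what a row does not reach only later rows make up. A row lasts 1/8 s, in which the tool goes at most 62.5 mm and 10.7 degrees, less where a joint would pass 70% of its speed; a pose out of reach is approached as far as the arm can. A call with a gripper value outside its range is refused whole. The fingers move at their own pace and stop on an object; the grip force is fixed at half the most. Time passes only in rows, so rows that repeat a pose let the fingers close. It gives the time, the measured TCP pose, the force, the opening and the grip force at its end, in the units of the state.
- env.get_state(): the state, without advancing time (a new reading comes with each control period).
- snapshot(name): name is "side" or "top"; returns (picture, depth): 384x512x3 uint8, red, green, blue; 384x512 float32, m along the optical axis (not along the pixel's ray), 0 where there is no reading.
- camera_params(name): a dict with "camera_matrix" (3x3 intrinsics, pixels), "pose" (4x4, takes a point from camera to world coordinates). Camera axes: x right, y up, looking along -z (the intrinsics and any distortion apply to the point x, -y, -z); pixel columns grow to the right and rows downward; lengths in m; the calibration is good to about 2 mm. A picture is of the moment at which its call begins. camera_params takes no time and is no camera call.
- env.close_job(): hands the job in; it is judged then, once.
The state is a dict: "clock": time; "q": joint angles; "qd": joint speeds; "effort": joint torques, N m; "ee_pos": TCP position; "tcp_rot": TCP orientation; "ft_force": force on the tool from outside, world axes, zero at the start; "torque": the same for the moment, N m; "opening": opening from 0.0 (shut) to 1.0 (fully open); "grasp_force": force on a finger pad.
Only numpy, scipy, OpenCV 4.12 (cv2) and the standard library are available. Lean on these libraries where they do the work, as an engineer would, in place of code of your own. Each camera call takes 0.05 s, during which the arm holds its last target. There are 200 camera calls.

### The job

The loose cover of the beige tool chest has slumped and leans far too flat against the chest's front. Make it lean squarely against the chest's front at a steep, safe angle of about 70 degrees from the bench, with its foot on the bench, and leave the red stop block on the bench, square and snug against the foot near its middle so that the cover cannot slide out. Leave the jar, the can and the hammer where they are.

Things in the scene. Friction and masses are not known exactly. Their poses are not given: they have to be found in the camera images.
- chest: Beige plastic tool chest, fixed to the bench, 220 deep (its x) x 460 wide (its y) x 270 high, with a shallow 35 high divided tray on top. Origin: centre of its underside, on the bench. Its flat upright front face looks along its own -x, 110 from the origin; z up.
- cover: Loose flat beige cover, 240 long (its z, foot to top edge), 260 wide (y), 10 thick (x), 350 g. Origin: middle of the foot end, mid-thickness; its -x face looks away from the chest. It starts leaning on the chest's front at 48 degrees from the bench, held by friction; pushing its foot along the bench toward the chest (5 to 15 N) makes the top edge slide up the face.
- cover_foot (a point): Middle of the cover's foot edge on the side away from the chest (cover frame: x -5, z 0 mm): the edge that a thing pushed along the bench toward the chest meets first. Its axes are the cover's turned back 20 degrees about y, so that its x is level and points to the chest, and its z upright, when the cover leans at 70 degrees from the bench.
- cover_top (a point): Middle of the cover's top edge on the chest side (cover frame: x +5, z +240 mm): the edge that rests on the chest's front. Axes as the cover's.
- block_centre (a point): Centre of the red metal stop block, half-way up: 56 x 56 in plan, 45 high, about 0.4 kg, loose on the bench in front of the cover's foot. x and y axes square to its upright faces, z up. It can be gripped across two opposite sides or pushed.
- jar: Closed amber jar, 64 across, 90 high; origin at the centre of its underside. Bystander.
- can: Blue can, 66 across, 100 high; origin at the centre of its underside. Bystander.
- hammer: Hammer lying on the bench, 260 long along its x (head at +x, 90 across), 26 high; origin under its middle. Bystander.
Things that resemble listed ones, but are neither listed nor needed, are in the scene too. Of the things shaped like the part that bears block_centre, the red one is meant.

How it is judged:
At the end, for the whole second after the job is handed in: Cover at rest, foot on the bench, top edge within 12 mm of the chest's front, square to it within 7 degrees, at 61 to 79 degrees from the bench; red block flat on the bench, square within 14 degrees, within 10 mm of the foot and 80 mm of its middle; jar, can and hammer moved under 30 mm (angle between cover's own z axis and vertical between 0.192 and 0.5 rad and angle between the y axis of cover and the y axis of chest, either way round below 0.12 rad and x of cover_top in the frame of chest between -0.122 and -0.1 m and y of cover_top in the frame of chest between -0.15 and 0.15 m and height (world z) of cover_foot below 0.01 m and height (world z) of block_centre below 0.026 m and angle between block_centre's own z axis and vertical below 0.06 rad and x of block_centre in the frame of cover_foot between -0.039 and -0.02 m and y of block_centre in the frame of cover_foot between -0.08 and 0.08 m and (angle between the x axis of block_centre and the x axis of chest, either way round below 0.25 rad or angle between the x axis of block_centre and the y axis of chest, either way round below 0.25 rad) and linear speed of cover below 0.02 m/s); the robot touches nothing.
It fails at once if the jar is shifted by more than 30 mm (distance of jar from where it was at the start of the episode above 0.03 m).
It fails at once if the can is shifted by more than 30 mm (distance of can from where it was at the start of the episode above 0.03 m).
It fails at once if the hammer is shifted by more than 30 mm (distance of hammer from where it was at the start of the episode above 0.03 m).
It also fails if it takes over 40 s, if anything falls off the work surface, if the arm or the gripper's body presses on something with over 40 N, if the wrist force passes 120 N, or if a joint passes its speed limit or range.

## Working session

There is one attempt and no reset: what is moved stays moved. The work goes in short steps, Python scripts to look and compute and a shell command to move; the robot and the scene stay as the last step left them, time stands still between calls to the robot, and variables do not carry over. Pictures are saved under pics/ and viewed, at most 10 in all, crops included, and the job is handed in when it is done.

```bash
mkdir -p pics
cat > h.py <<'E'
import numpy as np,cv2
from bench import env,snapshot,camera_params
def cloud(n):
    im,d=snapshot(n);c=camera_params(n);K=np.array(c["camera_matrix"]);P=np.array(c["pose"])
    v,u=np.mgrid[:d.shape[0],:d.shape[1]]
    p=np.stack([(u-K[0,2])/K[0,0]*d,-(v-K[1,2])/K[1,1]*d,-d],-1)
    w=p@P[:3,:3].T+P[:3,3]; w[d==0]=np.nan
    return im,d,w
E
python3 - <<'E'
from h import *
a=[]
for n in("top","side"):
    im,d,w=cloud(n);np.savez(n+"0.npz",im=im,d=d,w=w);cv2.imwrite(f"pics/{n}0.png",cv2.resize(im[...,::-1],(800,600)));print(camera_params(n))
s=env.get_state();print(s["clock"],s["ee_pos"],s["tcp_rot"],s["ft_force"])
E
```

```text
{'camera_matrix': array([[346.39606309,   0.        , 253.84772034],
       [  0.        , 346.39606309, 194.95673425],
       [  0.        ,   0.        ,   1.        ]]), 'pose': array([[-0.00106397,  0.98911144, -0.14716461,  0.40746682],
       [-0.99985119, -0.00358612, -0.01687403,  0.04761786],
       [-0.01721804,  0.14712476,  0.98896807,  1.01106761],
       [ 0.        ,  0.        ,  0.        ,  1.        ]])}
{'camera_matrix': array([[434.05245001,   0.        , 255.9469341 ],
       [  0.        , 434.05245001, 194.45645326],
       [  0.        ,   0.        ,   1.        ]]), 'pose': array([[ 0.81837177, -0.41619106,  0.3962987 ,  1.06636301],
       [ 0.5743391 ,  0.56823944, -0.5892695 , -0.72823743],
       [ 0.02005614,  0.70985136,  0.70406591,  1.0609479 ],
       [ 0.        ,  0.        ,  0.        ,  1.        ]])}
0.1 [0.20178549 0.4844152  0.23088043] [[-9.23084061e-01  3.84597906e-01 -5.17449736e-04]
 [ 3.84598212e-01  9.23083752e-01 -7.75802875e-04]
 [ 1.79277283e-04 -9.15141512e-04 -9.99999565e-01]] [-0.56336663 -0.55296507 -0.17677949]
```

View pics/top0.png

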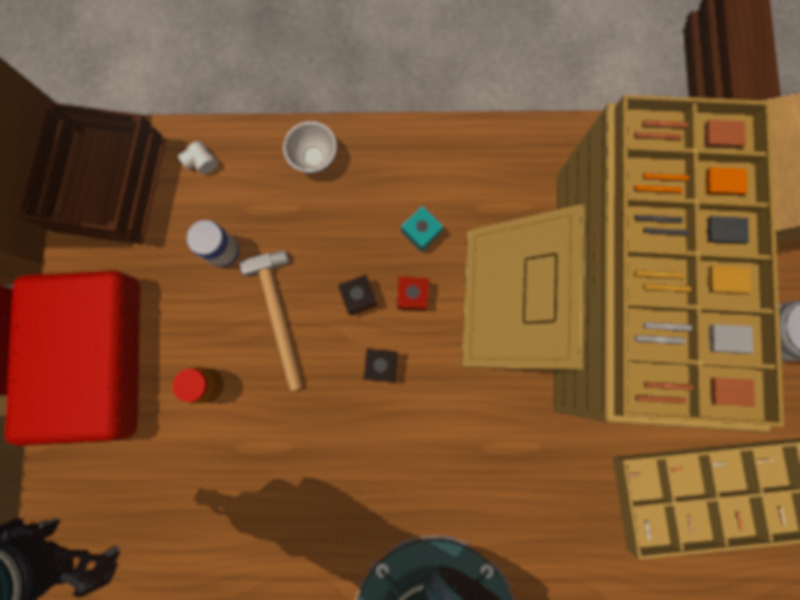

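View pics/side0.png

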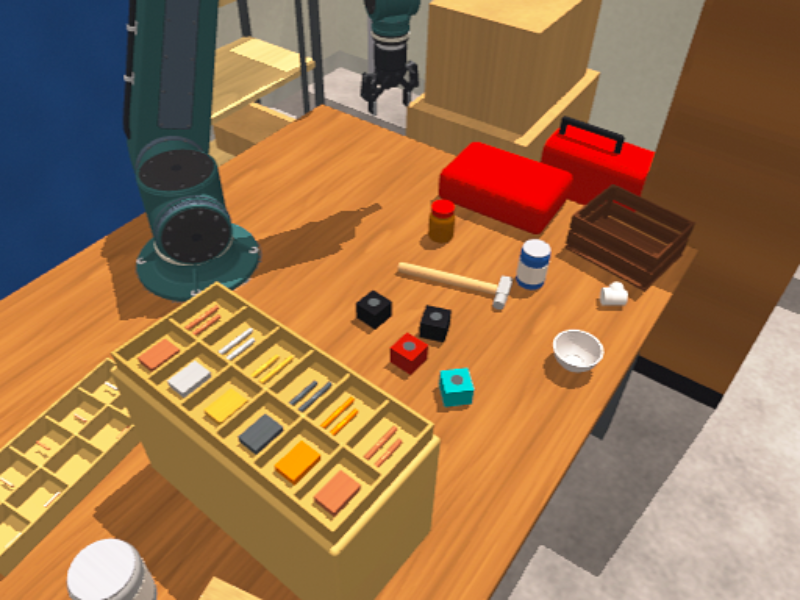

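Top view: chest at right (front edge x≈610, facing image-left), cover 465–585 × 205–370 with its foot at x≈465. Block candidates are red (413,293), black (357,295), black (380,365) and teal (422,228). The red one is the described stop block, which I'll confirm in a crop and measure.

Run:
```python
from h import *
z=np.load("top0.npz");im,w,d=z["im"],z["w"],z["d"]
cv2.imwrite("pics/crop.png",cv2.resize(im[110:290,200:410,::-1],(798,684))[:600])
hsv=cv2.cvtColor(im,cv2.COLOR_RGB2HSV).astype(int)
X,Y,Z=w[...,0],w[...,1],w[...,2]
def rect(m,n):
    p=w[m];(c,s,a)=cv2.minAreaRect((p[:,:2]*1000).astype(np.float32));print(n,np.round(c,1),np.round(s,1),round(a,1),"zmed",np.round(np.median(p[:,2]),4),len(p))
v,u=np.mgrid[:384,:512]
win=(abs(u-264)<14)&(abs(v-187)<14)
red=(im[...,0]>90)&(im[...,1]<60)&win
rect(win&(Z>.035)&(Z<.055),"block top")
t=win&(Z>.035)&(Z<.055);print("mean",w[t].mean(0))
# chest: tall points
box=(u>380)&(u<500)&(v>55)&(v<280)
rect(box&(Z>.26)&(Z<.34),"chest top")
# front face: points at image left of top edge
f=(u>355)&(u<395)&(v>60)&(v<270)&(Z>.03)&(Z<.25)
# cover plane
cm=(u>303)&(u<368)&(v>150)&(v<225)&(Z>.01)
p=w[cm];A=np.c_[p[:,:2],np.ones(len(p))];s=np.linalg.lstsq(A,p[:,2],rcond=None)[0];r=p[:,2]-A@s
n=np.array([-s[0],-s[1],1]);n/=np.linalg.norm(n);print("cover plane n",n,"tilt",np.degrees(np.arccos(n[2])),"azim",np.degrees(np.arctan2(n[1],n[0])),"res",r.std())
cov=(u>290)&(u<376)&(v>125)&(v<245)&(abs((w-p.mean(0))@n)<.006)&(Z>.004)
q=w[cov];print("cover y",np.percentile(q[:,1],[0,1,99,100]),"x",np.percentile(q[:,0],[0,1,99,100]),"z",q[:,2].min(),q[:,2].max())
low=q[q[:,2]<.02];print("foot x rng",low[:,0].min(),low[:,0].max(),np.polyfit(low[:,0],low[:,1],1))
hi=q[q[:,2]>.16];print("top x rng",hi[:,0].min(),hi[:,0].max())
fp=w[f&~cov&((v<128)|(v>240))]
print(len(fp));print(np.polyfit(fp[:,0],fp[:,1],1),fp.std(0), fp.mean(0))
# others
for nm,(a,b,hh) in dict(black1=(228,189,10),black2=(243,234,10),teal=(270,146,14)).items():
    rect((abs(u-a)<hh)&(abs(v-b)<hh)&(Z>.03)&(Z<.06),nm)
print("bench",np.nanmedian(Z[300:330,200:250]))
s=env.get_state();print(np.round(s["q"],3))
```

```text
block top [576.9  36.8] [54.5 57.1] 88.4 zmed 0.0454 386
mean [0.57597373 0.03659828 0.04541753]
chest top [ 581.7 -338.5] [219.  457.8] 86.5 zmed 0.2812 23195
cover plane n [0.04517059 0.7392045  0.67196453] tilt 47.781130501046256 azim 86.50317336812924 res 0.0019846934538299377
cover y [-0.23761592 -0.2293631  -0.0613829  -0.05208589] x [0.41289299 0.43864274 0.69484397 0.76743923] z 0.004035582064455756 0.1955984667000349
foot x rng 0.4424549604664731 0.7674392311654201 [-0.05765646 -0.03387252]
top x rng 0.41289298551935943 0.7013852411838697
1732
[-0.06042903 -0.19521329] [0.18297634 0.01107601 0.06187895] [ 0.60948306 -0.23204376  0.16044799]
black1 [569.1 137.4] [52.2 51.6] 0.8 zmed 0.0452 323
black2 [442.   94.5] [50.4 49.9] 89.8 zmed 0.0454 350
teal [699.3  19.3] [56.4 56.9] 45.4 zmed 0.045 389
bench 0.00026902604299228194
[ 1.021  0.263 -0.049  1.259  0.     1.415]
```

View pics/crop.png

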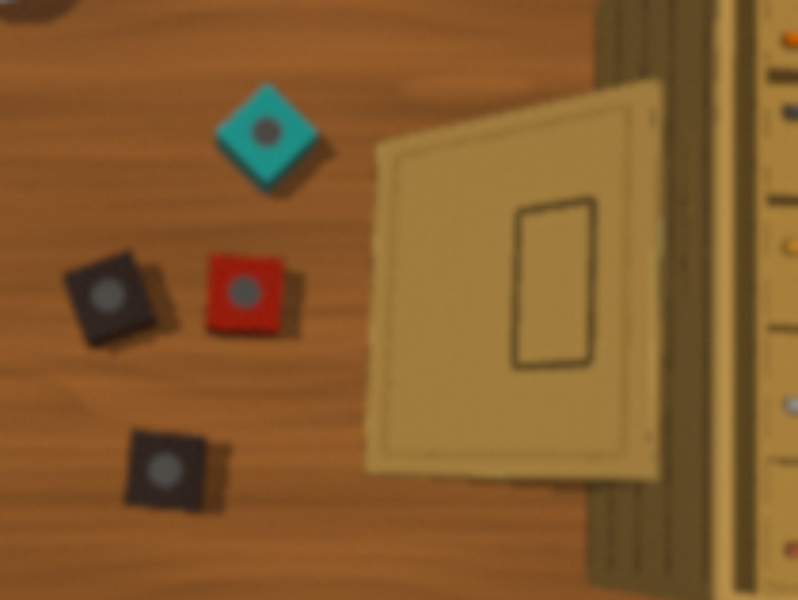

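The crop confirms the red block (crop 245,292), square-on, right in front of the cover's foot. Chest normal azimuth ≈86.5°; push needed is about 105 mm to contact plus 75 mm. Moving above the block.

```bash
python3 -m pendant '[[-0.052,-0.027,0,0,0,7.1,0.085],[-0.104,-0.054,0,0,0,14.2,0.085],[-0.155,-0.081,0,0,0,21.3,0.085],[-0.207,-0.108,0,0,0,28.4,0.085],[-0.259,-0.1345,0,0,0,35.4,0.085]]'
python3 - <<'E'
from h import *
s=env.get_state();R=np.array(s["tcp_rot"]);p=np.array(s["ee_pos"]);print(p,R,s["ft_force"],s["q"])
print("shift",R.T@(np.array([.5765,.0367,.11])-p),"yaw left",np.degrees(np.arctan2(R[1,1],R[0,1]))+3.5)
E
```

```text
clock: 0.72
ee_pos: [0.3901, 0.2592, 0.2312]
tcp_rot: [[-0.526, 0.85, -0.0], [0.85, 0.526, 0.0], [0.0, -0.0, -1.0]]
ft_force: [0.2, 0.6, 0.2]
opening: 0.992
grasp_force: 0.0
[0.39010419 0.25917179 0.23120964] [[-5.26191624e-01  8.50366018e-01 -1.03827136e-04]
 [ 8.50366022e-01  5.26191627e-01  8.81617506e-06]
 [ 6.21299452e-05 -8.36520710e-05 -9.99999995e-01]] [0.19665636 0.64520787 0.21562855] [ 4.12121770e-01  1.66164744e-01 -1.78183949e-01  1.22653924e+00
  4.96664339e-05  1.42880228e+00]
shift [-0.28726989  0.04145201  0.12118832] yaw left 35.24849782799929
```

```bash
python3 -m pendant '[[-0.0575,0.0083,0.01,0,0,7.05,0.085],[-0.115,0.0166,0.03,0,0,14.1,0.085],[-0.172,0.0249,0.06,0,0,21.15,0.085],[-0.230,0.0332,0.09,0,0,28.2,0.085],[-0.2873,0.0415,0.121,0,0,35.25,0.085]]'
python3 - <<'E'
from h import *
im,d,w=cloud("top");cv2.imwrite("pics/top1.png",cv2.resize(im[110:290,200:410,::-1],(700,600)))
s=env.get_state();R=np.array(s["tcp_rot"]);p=np.array(s["ee_pos"]);print(p,R)
print("shift",R.T@(np.array([.5765,.0367,.008])-p),"yaw left",np.degrees(np.arctan2(R[1,1],R[0,1]))+3.5)
E
```

```text
clock: 1.35
ee_pos: [0.5724, 0.0435, 0.1134]
tcp_rot: [[0.061, 0.998, -0.0], [0.998, -0.061, 0.0], [0.0, -0.0, -1.0]]
ft_force: [1.1, 0.1, 0.2]
opening: 0.997
grasp_force: 0.0
[0.57487685 0.03912538 0.10946839] [[ 0.07049594  0.99750959 -0.00222247]
 [ 0.9975109  -0.07049909 -0.00137324]
 [-0.0015265  -0.00212013 -0.99999659]]
shift [-0.00215002  0.00200522  0.10146777] yaw left -0.5426627617605151
```

```bash
python3 -m pendant '[[0,0,0.04,0,0,0,0.085],[0,0,0.075,0,0,0,0.085],[0,0,0.101,0,0,0,0.085],[0,0,0.101,0,0,0,0.085],[0,0,0.101,0,0,0,0.085]]'; python3 -m pendant '[[0,0,0,0,0,0,0.04],[0,0,0,0,0,0,0.04],[0,0,0,0,0,0,0.04],[0,0,0,0,0,0,0.04],[0,0,0,0,0,0,0.04]]'
```

```text
clock: 2.02
ee_pos: [0.572, 0.0452, 0.0144]
tcp_rot: [[0.057, 0.998, 0.001], [0.998, -0.057, -0.0], [-0.0, 0.001, -1.0]]
ft_force: [-0.2, -1.0, 0.7]
opening: 1.0
grasp_force: 0.0
clock: 2.65
ee_pos: [0.5728, 0.0451, 0.0149]
tcp_rot: [[0.057, 0.998, 0.003], [0.998, -0.057, -0.0], [-0.0, 0.003, -1.0]]
ft_force: [-0.3, 0.3, 10.5]
opening: 0.646
grasp_force: 63.8
```

```bash
python3 -m pendant '[[-0.015,0,-0.001,0,0,0,0.04],[-0.03,0,-0.001,0,0,0,0.04],[-0.045,0,-0.001,0,0,0,0.04],[-0.055,0,-0.001,0,0,0,0.04],[-0.06,0,-0.001,0,0,0,0.04]]'; python3 -m pendant '[[-0.006,0,0,0,0,0,0.04],[-0.012,0,0,0,0,0,0.04],[-0.018,0,0,0,0,0,0.04],[-0.024,0,0,0,0,0,0.04],[-0.03,0,0,0,0,0,0.04]]'
python3 - <<'E'
from h import *
im,d,w=cloud("top");cv2.imwrite("pics/top2.png",cv2.resize(im[90:300,200:440,::-1],(686,600)))
E
```

```text
clock: 3.28
ee_pos: [0.5684, -0.0157, 0.015]
tcp_rot: [[0.058, 0.998, 0.001], [0.998, -0.058, 0.001], [0.001, 0.001, -1.0]]
ft_force: [-0.5, 6.6, 6.2]
opening: 0.648
grasp_force: 64.8
clock: 3.9
ee_pos: [0.5667, -0.0441, 0.0151]
tcp_rot: [[0.057, 0.998, 0.001], [0.998, -0.057, 0.003], [0.003, 0.001, -1.0]]
ft_force: [-0.4, 13.6, 8.6]
opening: 0.646
grasp_force: 65.2
```

View pics/top2.png

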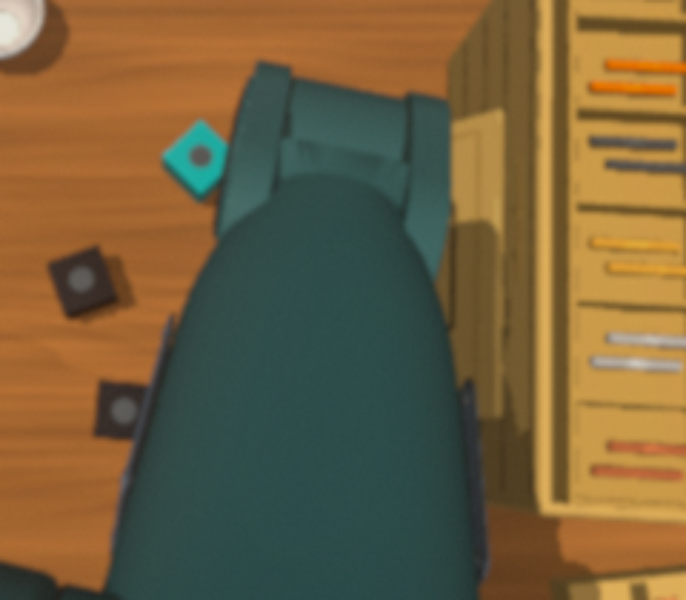

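```bash
python3 -m pendant '[[-0.005,0,0,0,0,0,0.04],[-0.01,0,0,0,0,0,0.04],[-0.015,0,0,0,0,0,0.04],[-0.02,0,0,0,0,0,0.04],[-0.025,0,0,0,0,0,0.04]]'; python3 -m pendant '[[-0.005,0,0,0,0,0,0.04],[-0.01,0,0,0,0,0,0.04],[-0.015,0,0,0,0,0,0.04],[-0.02,0,0,0,0,0,0.04],[-0.025,0,0,0,0,0,0.04]]'
python3 - <<'E'
from h import *
im,d,w=cloud("side");cv2.imwrite("pics/side3.png",cv2.resize(im[...,::-1],(800,600)))
im,d,w=cloud("top")
v,u=np.mgrid[:384,:512]
n=np.array([.061,.998]);df=w[...,:2]@n-(np.array([.5817,-.3385])@n+.11)  # dist ahead of front
m=(u>355)&(u<400)&(v>90)&(v<260)&(df>.003)&(df<.04)&(w[...,2]>.12)&(w[...,2]<.26)
p=w[m];dd=df[m];print(len(p),np.percentile(p[:,2],[5,50,95,99]))
A=np.c_[dd,np.ones(len(p))];s=np.linalg.lstsq(A,p[:,2],rcond=None)[0];print("slope deg",np.degrees(np.arctan(-s[0])))
print(np.percentile(dd,[1,50,99]))
E
```

```text
clock: 4.58
ee_pos: [0.5651, -0.0693, 0.015]
tcp_rot: [[0.057, 0.998, 0.001], [0.998, -0.057, 0.003], [0.003, 0.001, -1.0]]
ft_force: [0.2, 12.1, 8.9]
opening: 0.641
grasp_force: 65.2
clock: 5.2
ee_pos: [0.5636, -0.0944, 0.015]
tcp_rot: [[0.057, 0.998, 0.001], [0.998, -0.057, 0.002], [0.003, 0.001, -1.0]]
ft_force: [0.6, 12.0, 8.9]
opening: 0.648
grasp_force: 65.2
9 [0.21233659 0.22527672 0.22772439 0.22822024]
slope deg 60.96260775545091
[0.00402905 0.00894231 0.01330213]
```

View pics/side3.png

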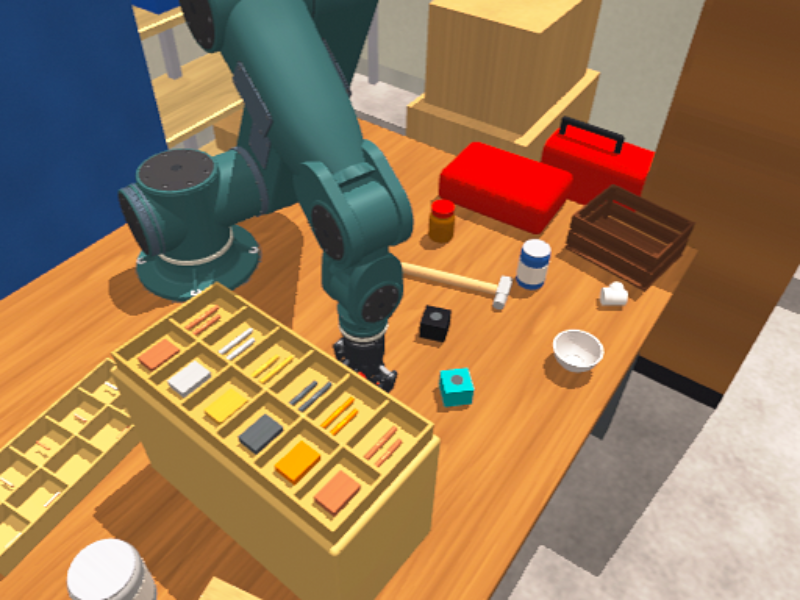

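Side view: arm over the gripped block, jar (441,222), can (533,262) and hammer untouched; cover's top edge at 0.226 m, so about 69°. Releasing and rising straight up.

```bash
python3 -m pendant '[[0,0,0,0,0,0,0.060],[0,0,0,0,0,0,0.07],[0,0,0,0,0,0,0.08],[0,0,0,0,0,0,0.08],[0,0,0,0,0,0,0.08]]'; python3 -m pendant '[[0,0,-0.01,0,0,0,0.08],[0,0,-0.03,0,0,0,0.08],[0,0,-0.06,0,0,0,0.08],[0,0,-0.10,0,0,0,0.08],[0,0,-0.14,0,0,0,0.08]]'; python3 -m pendant '[[0.06,0,-0.02,0,0,0,0.08],[0.12,0,-0.04,0,0,0,0.08],[0.18,0,-0.06,0,0,0,0.08],[0.24,0,-0.08,0,0,0,0.08],[0.29,0,-0.08,0,0,0,0.08]]';python3 -m pendant '[[0.06,0,0,0,0,0,0.08],[0.12,0,0,0,0,0,0.08],[0.12,0,0,0,0,0,0.08]]'
python3 - <<'E'
from h import *
im,d,w=cloud("top");cv2.imwrite("pics/top4.png",cv2.resize(im[...,::-1],(800,600)))
v,u=np.mgrid[:384,:512];Z=w[...,2]
n=np.array([.061,.998]);df=w[...,:2]@n-(np.array([.5817,-.3385])@n+.11);tt=w[...,:2]@np.array([.998,-.061])
m=(u>330)&(u<400)&(v>125)&(v<240)&(df>.014)&(df<.085)&(Z>.05)&(Z<.225)
p=w[m]
for _ in range(3):
    A=np.c_[p[:,0],p[:,2],np.ones(len(p))];s=np.linalg.lstsq(A,p[:,1],rcond=None)[0];r=p[:,1]-A@s;p=p[abs(r)<.006]
nn=np.array([-s[0],1,-s[1]]);nn/=np.linalg.norm(nn);print(len(p),"lean",np.degrees(np.arccos(nn[2])),"az",np.degrees(np.arctan2(nn[1],nn[0])),r.std())
b=(im[...,0]>80)&(im[...,1]<60)&(u>280)&(u<370)&(v>150)&(v<230)&(Z>.035)&(Z<.055)
q=w[b];c=cv2.minAreaRect((q[:,:2]*1000).astype(np.float32));print("block",c,q[:,2].mean(),len(q))
cx=np.array(c[0])/1000;foot=s[0]*cx[0]+s[2];print("foot y at block x",foot,"block face",cx[1]-.028, "df block",cx@n-(np.array([.5817,-.3385])@n+.11))
print("cover t",np.percentile(tt[m],[1,99]),"block t",cx@np.array([.998,-.061]))
print(env.get_state()["ft_force"])
E
```

```text
clock: 5.92
ee_pos: [0.5636, -0.0946, 0.0145]
tcp_rot: [[0.057, 0.998, -0.0], [0.998, -0.057, -0.0], [-0.0, -0.0, -1.0]]
ft_force: [0.0, 0.2, -0.0]
opening: 0.932
grasp_force: 0.0
clock: 6.55
ee_pos: [0.5634, -0.0945, 0.1565]
tcp_rot: [[0.057, 0.998, 0.0], [0.998, -0.057, -0.0], [-0.0, 0.0, -1.0]]
ft_force: [1.0, -0.5, 0.3]
opening: 0.935
grasp_force: 0.0
clock: 7.18
ee_pos: [0.5803, 0.1972, 0.2368]
tcp_rot: [[0.056, 0.998, 0.003], [0.998, -0.056, 0.001], [0.001, 0.003, -1.0]]
ft_force: [0.2, -0.3, -0.1]
opening: 0.936
grasp_force: 0.0
clock: 7.55
ee_pos: [0.5862, 0.3183, 0.2344]
tcp_rot: [[0.053, 0.999, -0.0], [0.999, -0.053, 0.0], [0.0, -0.0, -1.0]]
ft_force: [-0.4, -0.7, 0.4]
opening: 0.933
grasp_force: 0.0
4025 lean 68.39316854840048 az 86.54717606188488 0.0010036762968741487
block ((561.69580078125, -102.88633728027344), (56.38219451904297, 53.1360969543457), 87.40292358398438) 0.04512568837499819 327
foot y at block x -0.1296396580714153 block face -0.13088633728027343 df block 0.1239221792419434
cover t [0.44748218 0.70235699] block t 0.5668484757537842
[ 1.17624108 -0.35618383  1.51173608]
```

View pics/top4.png

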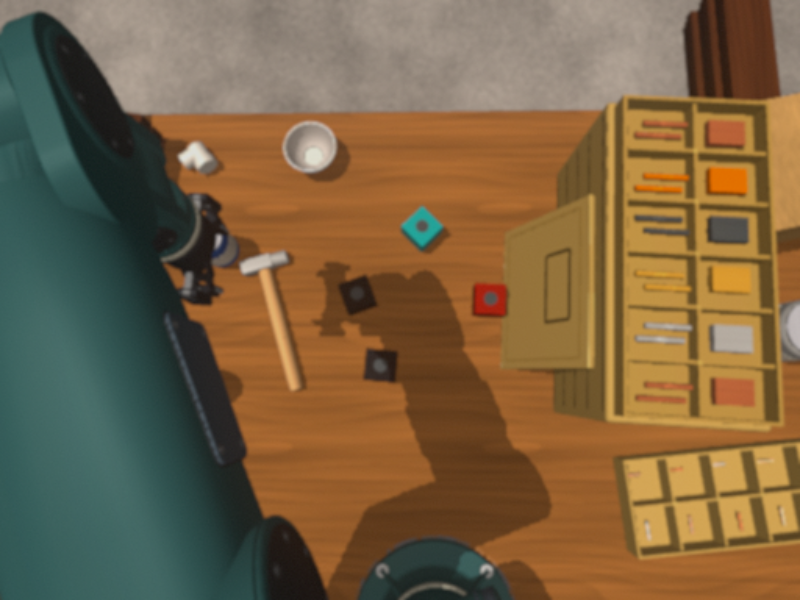

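The picture shows the red block (490,300) snug against the cover's foot. The cover leans at 68.4°, square, and the hammer, can and jar are clear of the arm. Handing in.

```bash
python3 -c "
from bench import env
print(env.close_job())"
```

```text
the job is handed in; nothing more can be done
None
```

The job is handed in (no verdict came back): the cover leans squarely on the chest's front at about 68°, the red stop block is snug and square against its foot about 8 mm from the middle, and the arm never came near the jar, can or hammer.

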